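# Air-blank reading: raise the draught screen and hold the probe in the guide ring

## Robot

A 6-joint arm with a two-finger parallel gripper is mounted at the origin on the work surface. World frame = base frame: x ahead of the robot, y to its left, z up, the work surface at z = 0. Lengths are in m, angles in rad, forces in N, time in s.
With the tool pointing down it reaches from about 0.275 to 0.875 m from the base axis. Payload 12.5 kg.
Tool frame: the origin (TCP) lies on the centre line of the jaws, within the pads' length; the fingertips stand r.finger_overhang ahead of it and the grasp point (between the pads) lies 3 mm ahead of it (r.finger_overhang is the distance from the TCP to the fingertips, in m); z points along the fingers, y is the direction in which the jaws open and shut (so a half turn about z gives the same grasp; the last joint's range is limited). The gripper opens to 85 mm and grips with 20 to 120 N. Pads are 22 mm wide; open, the fingers measure 114 mm over their backs; the gripper's body (76 mm by 85 mm) begins 54 mm behind the grasp point. The pads swing forward as they close: fully open they stand 13 mm farther back than shut.
Start: joints at [-1.404, 0.351, 1.652, -0, 1.139, -0.085], TCP at [0.137, -0.533, 0.253] pointing down, gripper open.
Joint ranges: [-2.75, 2.75], [-0.79, 2.1], [0.01, 2.65], [-1.57, 4.71], [0.07, 3.14], [-2.87, 2.87]. Speed limits (rad/s): [2.22, 2.22, 2.79, 3.14, 3.14, 3.14].

## Interface

Orientations are given as a unit quaternion [x, y, z, w].
In Python, from cell import r, optics gives the robot as it stands. The module is installed in compiled form; this text tells all that it offers. Calls block until the motion is done:
- r.move_to(position, orientation): joint-space move of the TCP to a pose.
- r.move_linear(position, rot=None, vel=0.15): straight line of the TCP; rot=None keeps the orientation; vel is the mean speed in m/s.
- r.set_joints(angles): joint-space move.
- r.set_gripper(opening, squeeze=None): opening from 0.0 (shut) to 1.0 (fully open); squeeze is the grip in N (None keeps the last); returns when the fingers have stopped.
- r.sleep(seconds).
- r.inverse_kinematics(position, orientation): joint angles nearest the present ones, or None.
- optics.get_image(name): name is "side" or "top" or "wrist"; returns a dict with "pixels" (420x560x3 uint8, red, green, blue), "depth" (420x560 float32, m along the optical axis (not along the pixel's ray), 0 where there is no reading), "fx", "fy", "cx", "cy" (pixels), "camera_from_world" (4x4, takes a point from world to camera coordinates); the wrist camera has in their place "mount" (4x4, takes a point from camera to tool coordinates, whose origin is the TCP and whose axes are the flange's). Camera axes: x right, y down, z forward; pixel columns grow to the right and rows downward; lengths in m; the calibration is good to about 2 mm. A picture is of the moment at which its call begins: read the wrist's pose just before it.
A pose or a line that the arm cannot do raises r.PlanningError and nothing moves.
- r.hand_in(): hands the job in, once; it reports no verdict.
Readings, each from a call of its own:
- r.current_t(): time.
- r.current_q(): joint angles.
- r.current_qvel(): joint speeds.
- r.current_effort(): joint torques, N m.
- r.current_tool_pos(): TCP position.
- r.current_ee_rot(): TCP orientation.
- r.current_contact_force(): force on the tool from outside, world axes, zero at the start.
- r.current_torque(): the same for the moment, N m.
- r.current_opening(): opening from 0.0 (shut) to 1.0 (fully open).
Only numpy, scipy, OpenCV 4.12 (cv2) and the standard library are available. Lean on these libraries where they do the work, as an engineer would, in place of code of your own. Each camera call takes 0.05 s, during which the arm holds its last target.

## Task

Take an air-blank reading: first raise all three hinged panels of the draught screen upright around the empty beaker, then lift the probe out of its storage block and lower it from above through the guide ring without ever touching the ring, the screen or the beaker. Finish while still holding the probe: upright, still and centred in the ring, with its tip about 20 mm above the beaker's inside floor. Leave the beaker and everything else where they stand.

Things in the scene. Friction and masses are not known exactly. Their poses are not given: they have to be found in the camera images.
- station: fixed station: grey base 128 x 128 x 8 mm, origin under its centre. Its -x edge (robot side) has a fixed upright plate, top 80 mm above the table, and behind it a 12 mm post 74 mm from the centre, 117 mm tall; an arm from the post along +x holds the guide ring over the base centre. The +x, +y and -y edges carry hinged screen panels that close an open box.
- screen_left (a joint): left screen panel angle: 0 = flat outwards, 1.571 = upright (stop). Hinge line along the base's left edge, 66 mm from the station's origin towards its +y, 10 mm above the table. Aluminium, 120 mm wide, 4 mm thick, 70 mm hinge to free edge; starts at 0.55 to 1.0. Stiff hinge (0.05 N m) stays where left. Raise it with a finger outside its edge, moving inwards and up along the arc (a level push can jam).
- screen_right (a joint): right screen panel angle: 0 = flat outwards, 1.571 = upright (stop). Hinge line along the base's right edge, 66 mm from the station's origin towards its -y, 10 mm above the table. Aluminium, 120 mm wide, 4 mm thick, 70 mm hinge to free edge; starts at 0.55 to 1.0. Stiff hinge (0.05 N m) stays where left. Raise it with a finger outside its edge, moving inwards and up along the arc (a level push can jam).
- screen_far (a joint): far screen panel angle: 0 = flat outwards, 1.571 = upright (stop). Hinge line along the base's far edge, 66 mm from the station's origin towards its +x, 10 mm above the table. Aluminium, 120 mm wide, 4 mm thick, 70 mm hinge to free edge; starts at 0.55 to 1.0. Stiff hinge (0.05 N m) stays where left. Raise it with a finger outside its edge, moving inwards and up along the arc (a level push can jam).
- guide_hole (a point): centre of the top face of the black guide ring, 115 mm above the table, over the centre of the base. Vertical bore 24 mm across and 14 mm long, ring 40 mm outside diameter.
- beaker: empty loose glass beaker standing on the centre of the base, 72 mm across, 55 mm tall, 3 mm wall; origin under its centre
- beaker_in (a point): centre of the beaker's inside floor, 4 mm above its underside
- probe: cordless dip probe, loose: steel shaft 10 mm in diameter and 125 mm long below a black square head 20 x 20 mm, 50 mm tall; 175 mm in all, about 60 g. Origin at the tip, z up along the shaft, x and y square to the head's sides. It starts standing upright in the storage block.
- probe_center (a point): on the probe's axis, half-way up, 87.5 mm above the tip
- probe_head (a point): centre of the square head, where it is gripped from above: 150 mm above the tip, 25 mm below the head's top
- probe_tip (a point): lower end of the shaft, on the axis
- holder: fixed white storage block 70 x 70 x 55 mm with a vertical 11.5 mm hole, 45 mm deep, in which the probe stands; origin under its centre. It may stand on the left or on the right of the station.
- amber_bottle: bystander: amber glass bottle with black cap, 68 mm across, 130 mm tall; origin under its centre
- white_jar: bystander: white plastic jar, 72 mm across, 85 mm tall; origin under its centre
- flask: bystander: conical flask, 76 mm across, 110 mm tall; origin under its centre
- dish: bystander: flat round glass dish, 80 mm across, 14 mm tall; origin under its centre
- spatula: bystander: spatula 160 mm long, lying flat
- calculator: bystander: black pocket calculator 120 x 70 x 12 mm, lying flat; origin under its centre
- small_beaker: bystander: small glass beaker, 52 mm across, 65 mm tall; origin under its centre
There are look-alikes about, which are no part of the job. What is shaped like the beaker but purple is not meant.

How it is judged:
On the way, in this order (a step that is already met when the one before it is completed fails the run):
1. all three screen panels stand upright (value of joint each of screen_left, screen_right, screen_far above 1.38 rad), for 0.2 s.
2. the probe is held above the guide ring, out of its block (all of step 1 and z of probe_tip in the frame of guide_hole above 0.002 m and horizontal distance between probe_tip and guide_hole below 0.06 m), for 0.1 s.
At the end, for the whole second after the job is handed in: Panels over 1.38 rad; probe held by the fingers only, touching neither station nor beaker, still, upright within 0.08 rad, axis within 4 mm of the ring's centre in each direction, tip 10 to 30 mm above the beaker floor and within 10 mm of the bore axis; beaker upright within 12 mm of it (all of step 1 and x of guide_hole in the frame of probe_center between -0.004 and 0.004 m and y of guide_hole in the frame of probe_center between -0.004 and 0.004 m and angle between probe's own z axis and vertical below 0.08 rad and z of probe_tip in the frame of beaker_in between 0.01 and 0.03 m and horizontal distance between probe_tip and guide_hole below 0.01 m and contact force between the fingers and probe above 0.5 N and contact force between probe and station below 0.05 N and contact force between probe and beaker below 0.05 N and linear speed of probe below 0.015 m/s and horizontal distance between beaker_in and guide_hole below 0.012 m and angle between beaker's own z axis and vertical below 0.1 rad); the arm keeps its last pose, push and grip.
It fails at once if the probe touches the guide ring or any of the station (contact force between probe and station above 0.1 N).
It fails at once if the probe touches the beaker (contact force between probe and beaker above 0.1 N).
It fails at once if the beaker or a bystander is moved by more than 20 mm (distance of any of beaker, amber_bottle, white_jar, flask, dish, spatula, calculator, small_beaker from where it was at the start of the episode above 0.02 m).
It also fails if it takes over 72 s, if anything falls off the work surface, if the arm or the gripper's body presses on something with over 40 N, if the wrist force passes 120 N, or if a joint passes its speed limit or range.

## Working session

There is one attempt and no reset: what is moved stays moved. The work goes in short steps, each a Python script; the robot and the scene stay as the last script left them, time stands still between calls to the robot, and variables do not carry over. Pictures are saved under pics/ and viewed, and the job is handed in when it is done.

```bash
mkdir -p pics
python3 - <<'E'
from cell import r, optics
import cv2, numpy as np
print(r.current_t(), r.current_tool_pos(), r.current_ee_rot(), r.finger_overhang, r.current_opening())
for n in ["side","top","wrist"]:
    d=optics.get_image(n); cv2.imwrite(f"pics/{n}0.png",d["pixels"][:,:,::-1])
    np.savez(f"pics/{n}0.npz",**d)
    print(n,d["fx"],d["cx"],d["cy"]); print(np.round(d.get("camera_from_world",d.get("mount")),3))
print(r.current_t())
E
```

```text
0.0 [ 0.13698649 -0.53233931  0.25273908] [ 9.92086364e-01  1.25555864e-01 -4.81287795e-05 -6.07855990e-04] 0.022 1.0021022052229709
side 438.98478802865407 277.546065509498 210.68635919082865
[[-0.986 -0.165 -0.009  0.533]
 [-0.106  0.678 -0.727  0.129]
 [ 0.126 -0.716 -0.686  1.355]
 [ 0.     0.     0.     1.   ]]
top 531.4501934077655 288.60601040223565 203.723318566441
[[ 2.000e-02 -1.000e+00 -1.000e-03 -2.100e-02]
 [-9.960e-01 -2.000e-02 -8.800e-02  5.550e-01]
 [ 8.800e-02  3.000e-03 -9.960e-01  1.536e+00]
 [ 0.000e+00  0.000e+00  0.000e+00  1.000e+00]]
wrist 374.1844665257398 280.1015700033126 212.76928761631834
[[-0.001 -0.945 -0.326  0.085]
 [ 1.    -0.001 -0.     0.   ]
 [-0.    -0.326  0.945 -0.12 ]
 [ 0.     0.     0.     1.   ]]
0.15
```

View pics/side0.png

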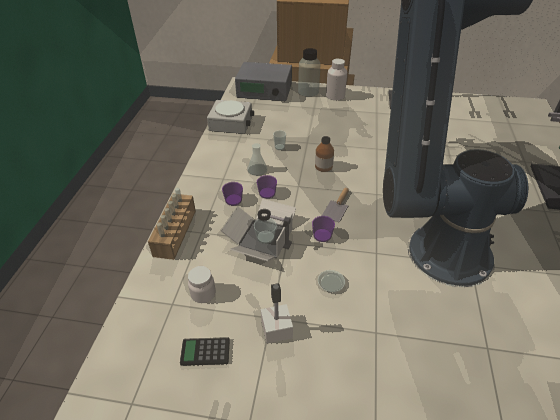

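View pics/top0.png

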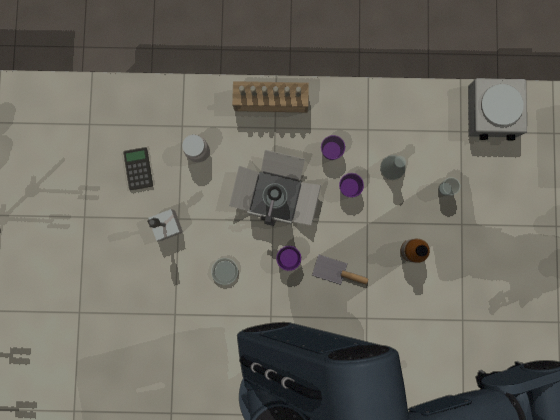

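The side view shows the station at about (265,235), the holder with the probe at (277,320), and three purple look-alike beakers. In the top view the station is at (275,197), the holder at (165,225), and the purple ones at (333,148), (351,185) and (289,258). I'll enlarge the area around the station.

Run:
```python
import cv2, numpy as np
t=cv2.imread("pics/top0.png"); cv2.imwrite("pics/topc.png",cv2.resize(t[140:265,220:375],(775,625),interpolation=cv2.INTER_CUBIC)[:600])
cv2.imwrite("pics/topc.png",cv2.resize(t[140:260,220:375],(775,600),interpolation=cv2.INTER_CUBIC))
cv2.imwrite("pics/toph.png",cv2.resize(t[190:260,130:210],(640,560),interpolation=cv2.INTER_CUBIC))
s=cv2.imread("pics/side0.png"); cv2.imwrite("pics/sidec.png",cv2.resize(s[170:350,180:360],(600,600),interpolation=cv2.INTER_CUBIC))
```

```text
(no output)
```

View pics/topc.png

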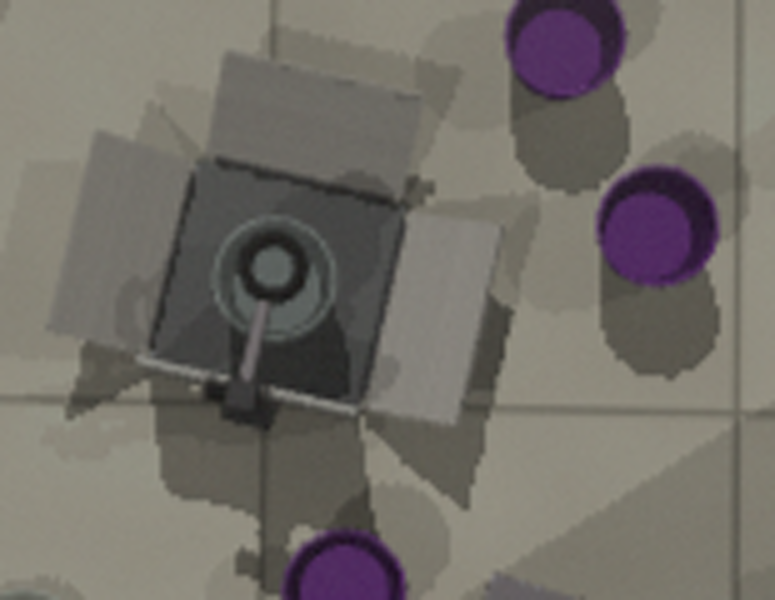

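View pics/toph.png

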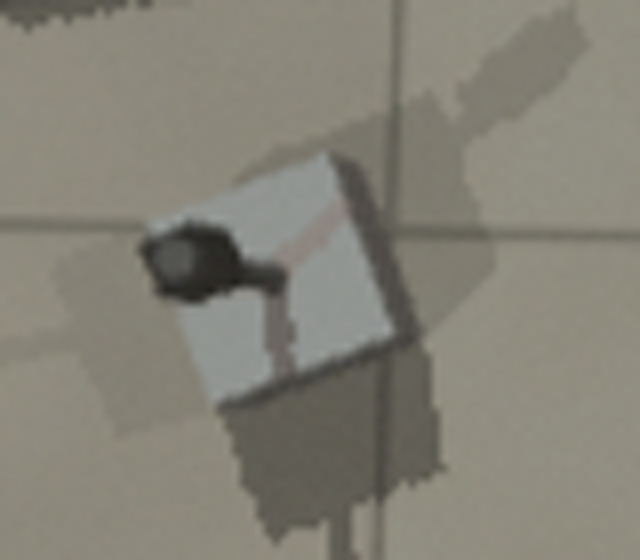

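View pics/sidec.png

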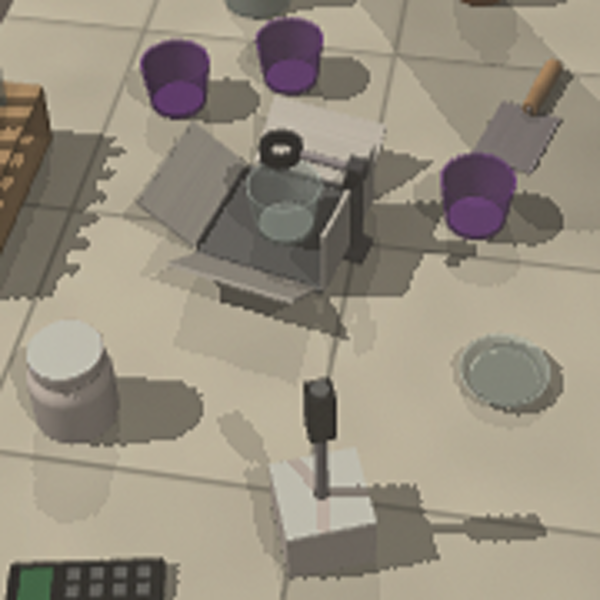

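```bash
cat > h.py <<'E'
import numpy as np
def ray(d,u,v):
    T=d["camera_from_world"]; R=T[:3,:3]; c=-R.T@T[:3,3]
    return c, R.T@np.array([(u-d["cx"])/d["fx"],(v-d["cy"])/d["fy"],1])
def atz(d,u,v,z):
    c,k=ray(d,u,v); return c+k*(z-c[2])/k[2]
def dep(d,u,v):
    c,k=ray(d,u,v); return c+k*d["depth"][int(round(v)),int(round(u))]
E
python3 - <<'E'
import numpy as np
from h import *
t=dict(np.load("pics/top0.npz")); s=dict(np.load("pics/side0.npz"))
c=lambda x,y:(220+x/5-.4,140+y/5-.4)
p=lambda *a:print(*[np.round(x,4) if not isinstance(x,str) else x for x in a])
p("ring top",atz(t,*c(273,267),.115))
for n,x,y,z in [("baseNL",148,357,.08),("baseNR",358,408,.08),("baseFL",215,160,.01),("baseFR",404,205,.01),("L-hinge far",192,170,.01),("Rhinge near",365,400,.01)]: p(n,atz(t,*c(x,y),z))
p("free L"); [p(dep(t,*c(x,y))) for x,y in [(102,140),(58,322),(80,235)]]
p("free R"); [p(dep(t,*c(x,y))) for x,y in [(490,230),(455,415),(475,320)]]
p("free F"); [p(dep(t,*c(x,y))) for x,y in [(230,62),(412,102),(320,80)]]
h=lambda x,y:(130+x/8-.4,190+y/8-.4)
for x,y in [(145,222),(325,152),(397,338),(218,408)]: p("holder",atz(t,*h(x,y),.055))
p("shaft base",atz(t,*h(278,285),.055)); p("head top",atz(t,*h(180,260),.185), dep(t,*h(180,260)))
ss=lambda x,y:(180+x*.3-.35,170+y*.3-.35)
p("side ring",atz(s,*ss(281,147),.115)); p("side headtop",atz(s,*ss(319,386),.185)); p("side shaft",atz(s,*ss(321,495),.055))
for n,x,y in [("purpFar",560,45),("purpR",657,225),("purpN",345,590)]: p(n,atz(t,*c(x,y),.05))
for n,u,v,z in [("jar",195,147,.085),("dish",225,272,.014),("calc",138,169,.012)]: p(n,atz(t,u,v,z))
E
```

```text
ring top [0.576 0.03  0.115]
baseNL [0.5272 0.1006 0.08  ]
baseNR [ 0.5007 -0.0187  0.08  ]
baseFL [0.6508 0.0692 0.01  ]
baseFR [ 0.626  -0.0439  0.01  ]
L-hinge far [0.6445 0.0828 0.01  ]
Rhinge near [ 0.5094 -0.0229  0.01  ]
free L
[0.6552 0.133  0.0502]
[0.5489 0.1558 0.0463]
[0.5992 0.144  0.0521]
free R
[ 0.6068 -0.093   0.0525]
[ 0.4995 -0.0747  0.0491]
[ 0.5544 -0.0852  0.0528]
free F
[0.7021 0.0596 0.053 ]
[ 0.6812 -0.0467  0.0496]
[0.6935 0.0072 0.0474]
holder [0.5049 0.3935 0.055 ]
holder [0.5314 0.3298 0.055 ]
holder [0.4651 0.3014 0.055 ]
holder [0.4388 0.3645 0.055 ]
shaft base [0.4832 0.3448 0.055 ]
head top [0.4852 0.3466 0.185 ] [0.485  0.3454 0.1898]
side ring [0.5747 0.0368 0.115 ]
side headtop [0.486  0.3461 0.185 ]
side shaft [0.4852 0.3517 0.055 ]
purpFar [ 0.7165 -0.1323  0.05  ]
purpR [ 0.612  -0.1898  0.05  ]
purpN [ 0.398  -0.0134  0.05  ]
jar [0.7065 0.2595 0.085 ]
dish [0.3519 0.1716 0.014 ]
calc [0.6508 0.4402 0.012 ]
```

```bash
cat >> h.py <<'E'
C=np.array([.576,.030]); A=-.22
ex=np.array([np.cos(A),np.sin(A)]); ey=np.array([-np.sin(A),np.cos(A)])
def q(a): return [np.cos(a/2),np.sin(a/2),0,0]
def save(name,tag,crop=None,scale=1):
    from cell import optics; import cv2
    d=optics.get_image(name); np.savez(f"pics/{name}{tag}.npz",**d)
    im=d["pixels"][:,:,::-1]
    if crop: x0,y0,x1,y1=crop; im=im[y0:y1,x0:x1]
    im=cv2.resize(np.ascontiguousarray(im),None,fx=scale,fy=scale,interpolation=cv2.INTER_CUBIC)
    cv2.imwrite(f"pics/{name}{tag}.png",im); return d
def P(rad,lat,th,half,extra,d,tip=.014):
    """tool pos for panel direction rad, lateral offset"""
    rr=.066+.07*np.cos(th)+.002*np.sin(th)+half+extra
    xy=C+rad*rr+lat
    return [*xy, .010+.07*np.sin(th)-tip+d]
E
python3 - <<'E'
import numpy as np
from h import *
from cell import r
t=dict(np.load("pics/top0.npz"))
X=np.array([[dep(t,u,v) for u in range(228,316,8)] for v in range(78,125,4)])
print(np.round(X[:,:,2],2)); print(np.round(X[:,3,0],3))
for rad,yaw in [(-ey,A),(ex,A),(ey,A)]:
    for th in (.4,1.57):
        p=P(rad,0,th,.0145,.01,.022); j=r.inverse_kinematics(p,q(yaw)); print(np.round(p,3),None if j is None else np.round(j,2))
E
```

```text
[[-0.   -0.01 -0.01  0.   -0.    0.01 -0.    0.   -0.    0.    0.  ]
 [-0.    0.07  0.07  0.08  0.07  0.07  0.07  0.07  0.07  0.07 -0.  ]
 [ 0.    0.07  0.07  0.12  0.07  0.07  0.12  0.07  0.07  0.08  0.07]
 [-0.    0.08  0.11  0.12  0.07  0.07  0.12  0.12  0.07  0.12  0.07]
 [ 0.    0.07  0.08  0.08  0.07  0.07  0.09  0.07  0.07  0.08 -0.01]
 [ 0.    0.07  0.07  0.07  0.07  0.07  0.07  0.07  0.07  0.07  0.  ]
 [-0.    0.07  0.07  0.07  0.07  0.07  0.07  0.07  0.07  0.07  0.  ]
 [ 0.    0.03  0.01  0.    0.01  0.    0.01  0.01  0.01  0.07 -0.  ]
 [ 0.    0.01  0.01  0.01  0.01  0.01  0.    0.01  0.01  0.   -0.  ]
 [-0.    0.   -0.   -0.   -0.    0.   -0.    0.    0.   -0.    0.  ]
 [ 0.    0.    0.    0.01  0.    0.   -0.    0.   -0.01 -0.01  0.  ]
 [ 0.01 -0.   -0.   -0.    0.   -0.   -0.01 -0.    0.   -0.01  0.  ]]
[0.938 0.902 0.878 0.865 0.864 0.857 0.846 0.851 0.837 0.828 0.814 0.804]
[ 0.542 -0.122  0.045] [-0.31  0.66  1.77 -0.    0.72  1.49]
[ 0.556 -0.06   0.088] [-0.19  0.59  1.75 -0.    0.8   1.6 ]
[ 0.728 -0.004  0.045] [-0.07  0.9   1.25 -0.    0.99  1.72]
[0.666 0.01  0.088] [-0.06  0.75  1.44 -0.    0.96  1.74]
[0.61  0.182 0.045] [ 0.22  0.76  1.54 -0.    0.84  2.01]
[0.596 0.12  0.088] [ 0.12  0.66  1.61 -0.    0.87  1.91]
```

```bash
cat >> h.py <<'E'
def raise_panel(r,rad,half,th0=.5,up=.2,lat=0):
    t0=r.current_t()
    p=P(rad,lat,th0,half,.012,.022)
    r.move_to([p[0],p[1],up],q(A)); r.move_linear([p[0],p[1],p[2]],vel=.2)
    f0=np.array(r.current_contact_force())
    for th in np.linspace(th0,1.45,10):
        r.move_linear(P(rad,lat,th,half,0,.022),vel=.12)
    print("after arc",np.round(np.array(r.current_contact_force())-f0,2),r.current_t()-t0)
    for k in range(12):
        r.move_linear(P(rad,lat,1.53,half,-.0015*k,.022),vel=.06)
        f=np.array(r.current_contact_force())-f0
        n=f[:2]@rad; print(k,round(n,2),end=" | ")
        if n>6: break
    print(r.current_t()-t0)
E
python3 - <<'E'
from cell import r
from h import *
r.set_gripper(0.0,40)
raise_panel(r,-ey,.0145)
print(np.round(r.current_tool_pos(),3))
save("side","1",(180,150,340,300),4)
p=P(-ey,0,1.53,.0145,.03,.022); 
r.move_linear(p,vel=.15); r.move_linear([p[0],p[1],.2],vel=.2)
save("top","1",(200,130,360,250),5)
print(r.current_t())
E
```

```text
after arc [-0.33 -0.25  0.56] 5.4750000000000005
0 0.58 | 1 0.62 | 2 -0.09 | 3 2.18 | 4 10.69 | 6.7250000000000005
[ 0.559 -0.048  0.088]
8.8417
```

View pics/side1.png

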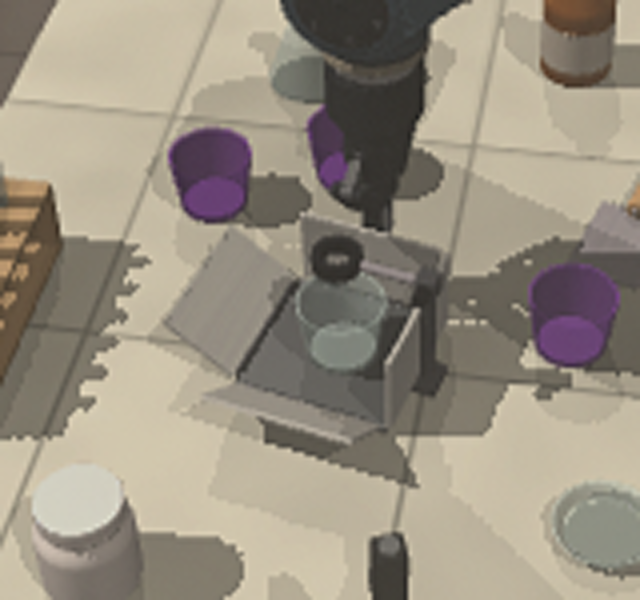

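View pics/top1.png

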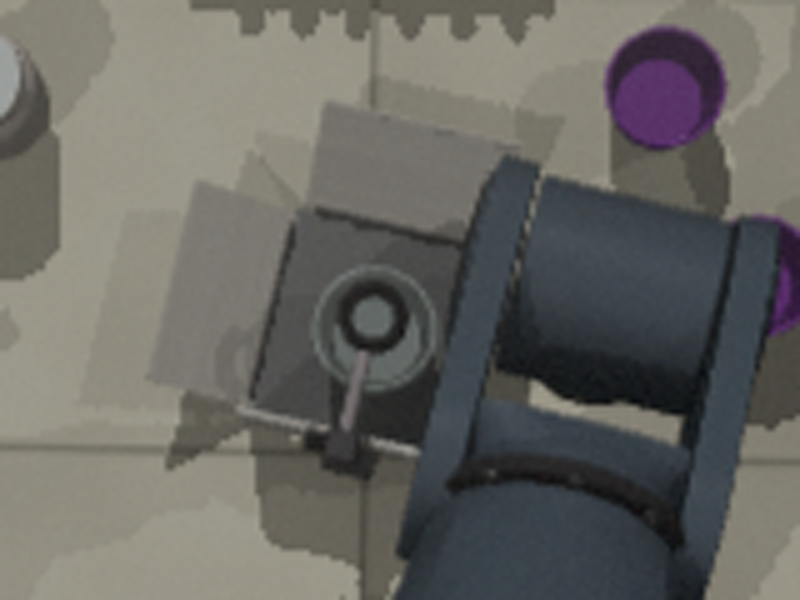

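Right panel stands upright: in the side view it sits behind the ring at (370,240), and it met its stop at 10 N. Next are the far and left panels.

Run:
```python
from cell import r
from h import *
raise_panel(r,ex,.011)
print(np.round(r.current_tool_pos(),3))
p=P(ex,0,1.53,.011,.03,.022); r.move_linear(p,vel=.2); r.move_linear([p[0],p[1],.2],vel=.25)
raise_panel(r,ey,.0145)
print(np.round(r.current_tool_pos(),3))
p=P(ey,0,1.53,.0145,.03,.022); r.move_linear(p,vel=.2); r.move_linear([p[0],p[1],.25],vel=.25)
save("side","2",(180,150,340,300),4)
print(r.current_t())
```

```text
after arc [ 1.45 -0.36 -0.39] 4.175000000000001
0 1.45 | 1 2.18 | 2 1.42 | 3 7.23 | 5.175000000000001
[0.652 0.013 0.088]
after arc [-0.23 -0.46  0.48] 4.175000000000001
0 -0.33 | 1 -0.62 | 2 -0.2 | 3 8.22 | 5.175000000000001
[0.594 0.11  0.088]
21.2917
```

View pics/side2.png

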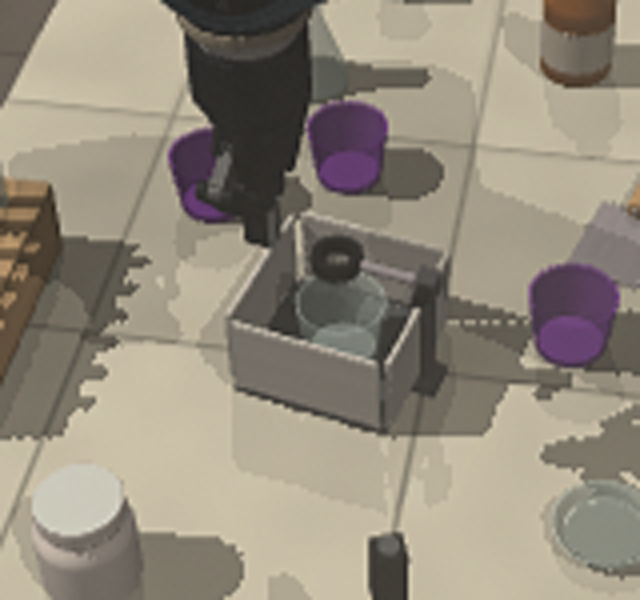

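All three panels are up: the side view shows a closed box, with the beaker and ring at (340,260). Next, wrist views of the ring and the probe.

```bash
cat >> h.py <<'E'
from scipy.spatial.transform import Rotation as Ro
def wsave(r,tag):
    pos,rot=np.array(r.current_tool_pos()),r.current_ee_rot()
    d=save("wrist",tag)
    Tw=np.eye(4); Tw[:3,:3]=Ro.from_quat(rot).as_matrix(); Tw[:3,3]=pos
    d["camera_from_world"]=np.linalg.inv(Tw@d["mount"]); np.savez(f"pics/wrist{tag}.npz",**d); return d
E
python3 - <<'E'
from cell import r
from h import *
r.move_linear([.576,.031,.27],vel=.3); r.sleep(.1); wsave(r,"ring")
r.set_gripper(1.0)
print(r.current_t())
r.move_to([.485,.347,.33],q(A)); r.sleep(.1); wsave(r,"probe"); print(r.current_t(),r.current_q())
E
```

```text
22.7583
24.175 [ 5.41097129e-01  3.73190570e-01  1.42841843e+00 -7.50445859e-05
  1.34035776e+00  2.33345730e+00]
```

View pics/wristring.png

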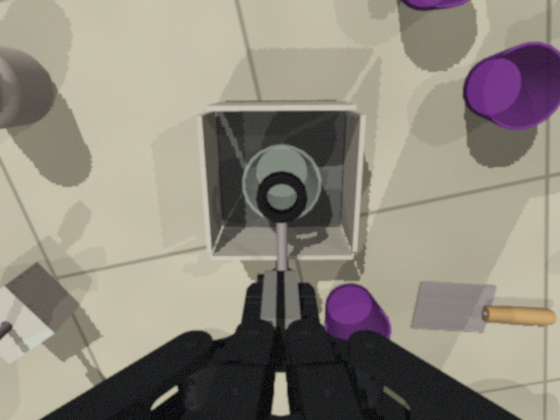

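View pics/wristprobe.png

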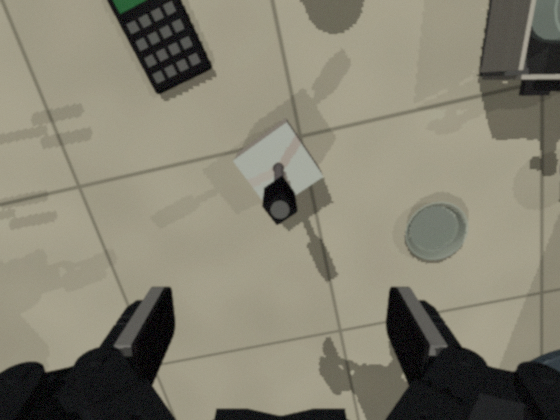

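The ring's top face is at about (282,197) in the wrist view, centred in the closed box. The probe head is at (280,203), with a grey cap on its top at (280,209). I'll enlarge both.

Run:
```python
import cv2
for n,(x0,y0,x1,y1) in {"wristring":(240,155,325,240),"wristprobe":(230,115,330,235)}.items():
    a=cv2.imread(f"pics/{n}.png"); s=5 if "probe" in n else 7; cv2.imwrite(f"pics/{n}c.png",cv2.resize(a[y0:y1,x0:x1],None,fx=s,fy=s,interpolation=cv2.INTER_CUBIC))
```

```text
(no output)
```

View pics/wristringc.png

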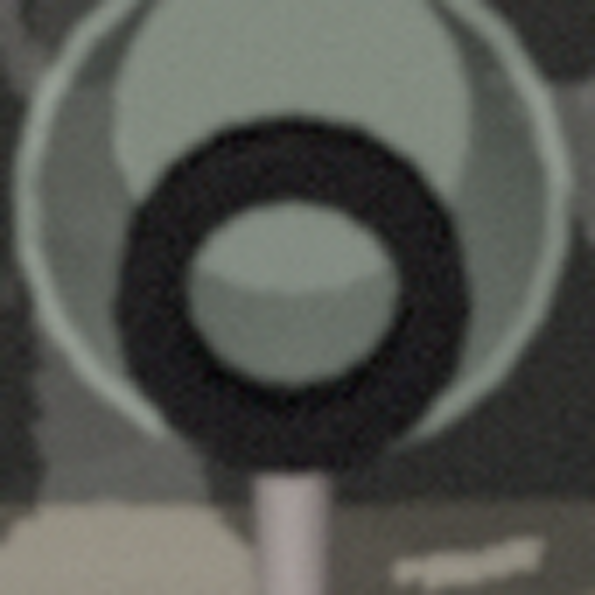

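View pics/wristprobec.png

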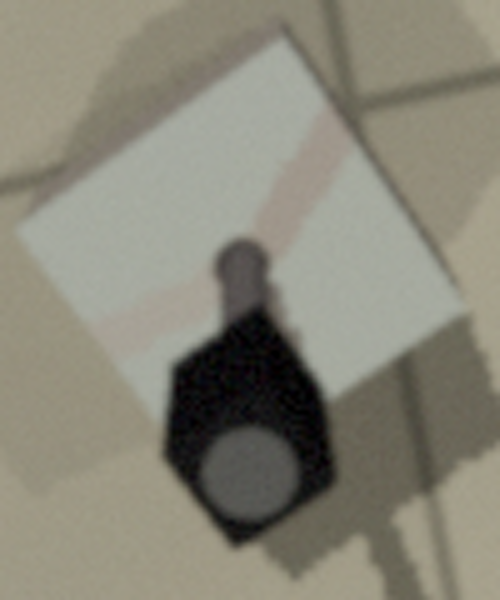

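Run:
```python
import numpy as np
from h import *
w=dict(np.load("pics/wristring.npz")); p=dict(np.load("pics/wristprobe.npz"))
print("ring",atz(w,281.6,198.0,.115)); 
f=lambda x,y:(230+x/5-.4,115+y/5-.4)
print("head",atz(p,*f(250,473),.185),"hole",atz(p,*f(241,264),.055), dep(p,*f(250,473)))
K=[atz(p,*f(*c),.185) for c in [(165,460),(240,548),(335,488)]]
print([np.round(k,4) for k in K]); 
for a,b in [(0,1),(1,2)]: e=K[b]-K[a]; print(np.linalg.norm(e),np.degrees(np.arctan2(e[1],e[0])))
for c in [(20,230),(280,25),(465,310)]: print(np.round(atz(p,*f(*c),.055),4))
```

```text
ring [0.57759197 0.03036184 0.115     ]
head [0.48211865 0.34733398 0.185     ] hole [0.48624523 0.34843326 0.055     ] [0.48221548 0.34731189 0.18529747]
[array([0.4869, 0.3592, 0.185 ]), array([0.4708, 0.3515, 0.185 ]), array([0.477 , 0.3355, 0.185 ])]
0.01787998151626315 -154.27005655360585
0.01715494643363328 -68.77990935331628
[0.5038 0.3927 0.055 ]
[0.5331 0.3295 0.055 ]
[0.4657 0.3035 0.055 ]
```

Run:
```python
from cell import r
from h import *
g=[.4838,.3472]; a=.41
r.move_to([*g,.26],q(a)); r.move_linear([*g,.163],vel=.12); r.sleep(.1)
f0=np.array(r.current_contact_force())
r.set_gripper(0.0,60); print("open",r.current_opening(),np.round(np.array(r.current_contact_force())-f0,2),np.round(r.current_tool_pos(),4))
r.move_linear([*g,.19],vel=.06); print(np.round(np.array(r.current_contact_force())-f0,2))
r.move_linear([*g,.31],vel=.15)
r.sleep(.1); save("side","3",(210,180,390,330),4); save("top","3"); wsave(r,"3"); print(r.current_t(),r.current_opening(),np.round(r.current_tool_pos(),4))
```

```text
open 0.22963500762232272 [-1.14  1.18  1.89] [0.4838 0.3473 0.1631]
[-0.23 -0.23 -0.79]
28.2917 0.22824521116369967 [0.4837 0.3471 0.3093]
```

View pics/side3.png

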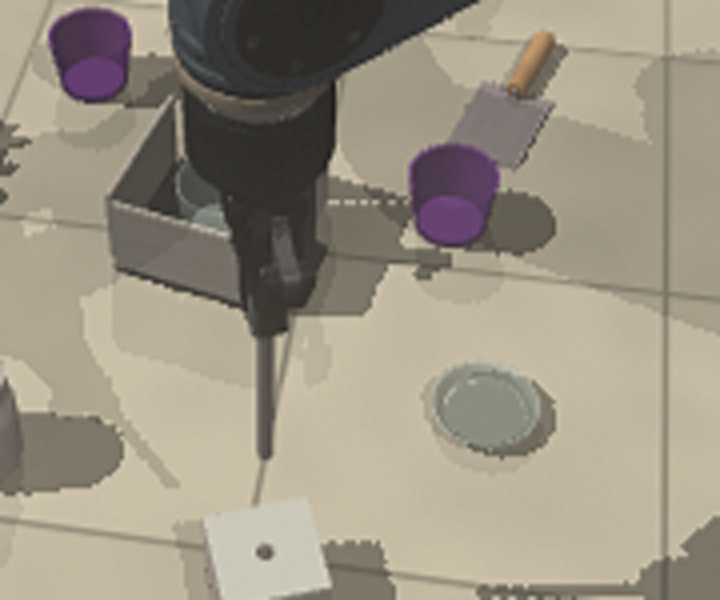

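View pics/wrist3.png

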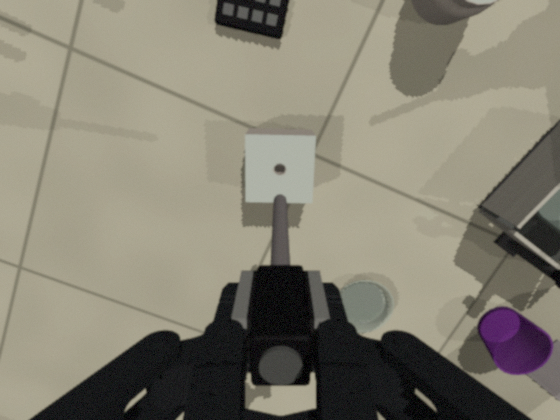

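The probe is out and held, with its shaft running from the fingers to a tip at (280,198) in the wrist view. I'll enlarge it to measure the tip offset and tilt.

Run:
```python
import cv2, numpy as np
from h import *
a=cv2.imread("pics/wrist3.png"); cv2.imwrite("pics/w3c.png",cv2.resize(a[150:280,225:335],None,fx=4.6,fy=4.6,interpolation=cv2.INTER_CUBIC))
w=dict(np.load("pics/wrist3.npz"))
for v in (200,203,206,230,250): print(v,np.round(dep(w,280,v),4))
```

```text
200 [0.4893 0.3495 0.174 ]
203 [0.4893 0.3495 0.1811]
206 [0.489  0.3494 0.1867]
230 [0.4889 0.3493 0.2305]
250 [0.4887 0.3492 0.257 ]
```

View pics/w3c.png

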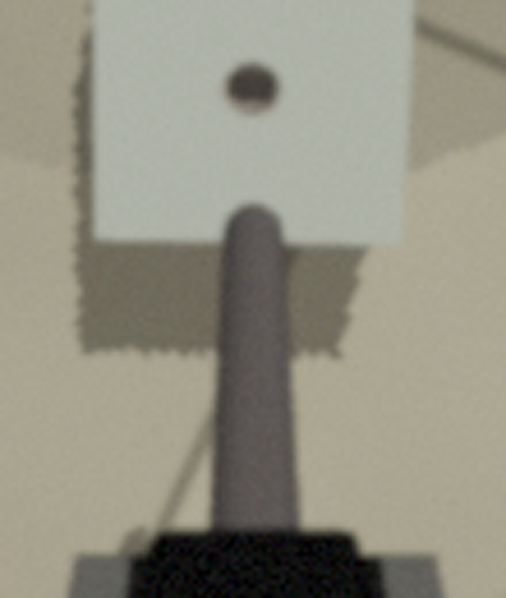

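Run:
```python
from cell import r
from h import *
r.move_linear([.5758,.0307,.31],vel=.2)
r.sleep(.4); wsave(r,"4"); save("side","4",(205,170,305,270),6); save("top","4",(230,150,330,250),6); print(r.current_t(),np.round(r.current_tool_pos(),4))
import cv2
a=cv2.imread("pics/wrist4.png"); cv2.imwrite("pics/w4c.png",cv2.resize(a[140:270,215:345],None,fx=4.6,fy=4.6,interpolation=cv2.INTER_CUBIC))
w=dict(np.load("pics/wrist4.npz"))
for v in (200,203,206,230,250): print(v,np.round(dep(w,280,v),4))
```

```text
30.6417 [0.5758 0.0307 0.31  ]
200 [0.582  0.0335 0.1762]
203 [0.5821 0.0335 0.1835]
206 [0.582  0.0335 0.1898]
230 [0.5809 0.033  0.2306]
250 [0.5808 0.0329 0.2576]
```

View pics/w4c.png

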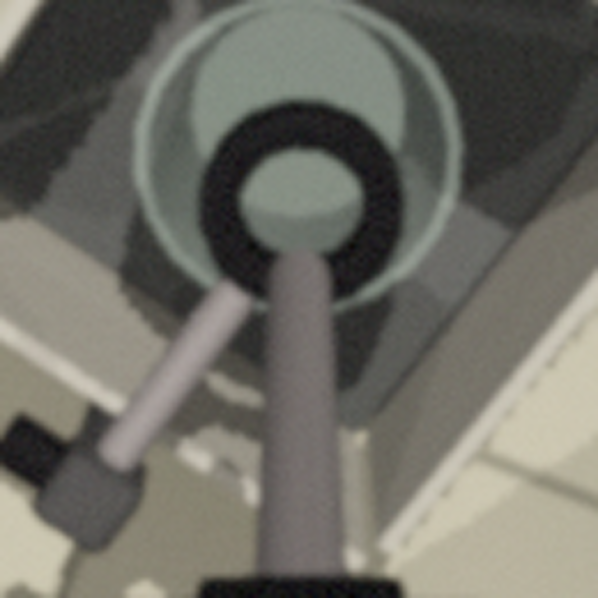

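View pics/side4.png

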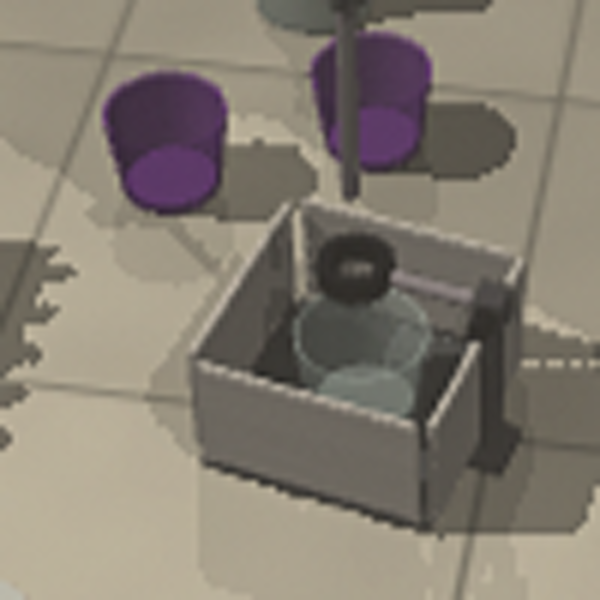

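Run:
```python
from h import *
w=dict(np.load("pics/wrist4.npz")); f=lambda x,y:(215+x/4.6-.4,140+y/4.6-.4)
tx=np.array([np.cos(.41),np.sin(.41),0]); ty=np.array([np.sin(.41),-np.cos(.41),0]); T=np.array([.5758,.0307,.31])
pr=lambda n,x:print(n,np.round(x,4),"tool",np.round([(x-T)@tx,(x-T)@ty],4))
pr("ring",atz(w,*f(301.7,150),.115)-.012*tx)
# bore limb: left/right extremes
pr("L",atz(w,*f(199,206),.115)); pr("R",atz(w,*f(404,206),.115))
pr("tip",atz(w,*f(300,249),.157)-.005*tx)
pr("shaft",dep(w,280,203)-.005*tx); pr("shaft up",dep(w,280,240)-.005*tx)
# depth based ring: top face pixels
P=[]
for v in range(155,215):
  for u in range(250,312):
    x=dep(w,u,v)
    if .108<x[2]<.122: P.append(x)
P=np.array(P); P=P[np.linalg.norm(P[:,:2]-T[:2],axis=1)<.026]; print(len(P))
X=np.c_[(P-T)@tx,(P-T)@ty,P[:,2]]; R=np.hypot(X[:,0],X[:,1])
print(X.min(0),X.max(0),np.median(X,0))
s=X[np.abs(X[:,2]-.115)<.003]; print(len(s),np.percentile(s[:,0],[1,99]),np.percentile(s[:,1],[1,99]))
# linear least squares circle fit of far outer/inner skip
```

```text
ring [0.5767 0.031  0.115 ] tool [0.001  0.0001]
L [0.5702 0.0493 0.115 ] tool [ 0.0022 -0.0193]
R [0.5855 0.0138 0.115 ] tool [0.0022 0.0194]
tip [0.5766 0.0313 0.157 ] tool [ 0.0009 -0.0002]
shaft [0.5775 0.0315 0.1835] tool [ 0.0019 -0.0001]
shaft up [0.5769 0.0313 0.2467] tool [ 0.0013 -0.0001]
1004
[-0.02293132 -0.01857654  0.10804337] [0.0205762  0.02001337 0.11638565] [ 0.00326623 -0.00221967  0.11400766]
885 [-0.01720897  0.01973517] [-0.01833975  0.01906872]
```

View pics/top4.png

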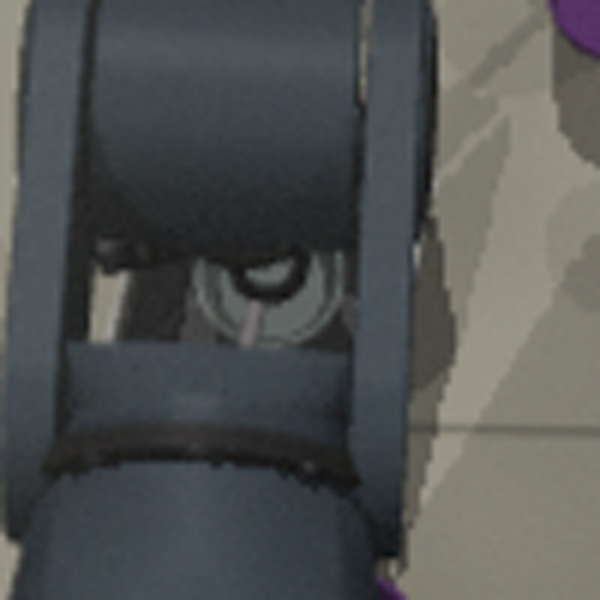

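Probe and ring axes agree within about 1 mm in the wrist view: ring (0.5767, 0.0310), tip (0.5766, 0.0313). I'll lower it, with one check just above the ring.

Run:
```python
from cell import r
from h import *
r.move_linear([.5758,.0307,.274],vel=.08); r.sleep(.2)
wsave(r,"5"); save("side","5",(225,180,305,240),8); print(r.current_t())
import cv2
a=cv2.imread("pics/wrist5.png"); cv2.imwrite("pics/w5c.png",cv2.resize(a[140:270,215:345],None,fx=4.6,fy=4.6,interpolation=cv2.INTER_CUBIC))
```

```text
31.5417
```

View pics/w5c.png

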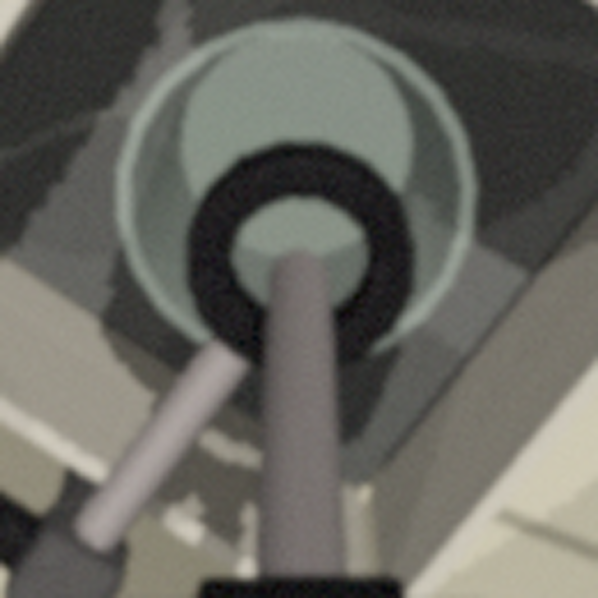

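View pics/side5.png

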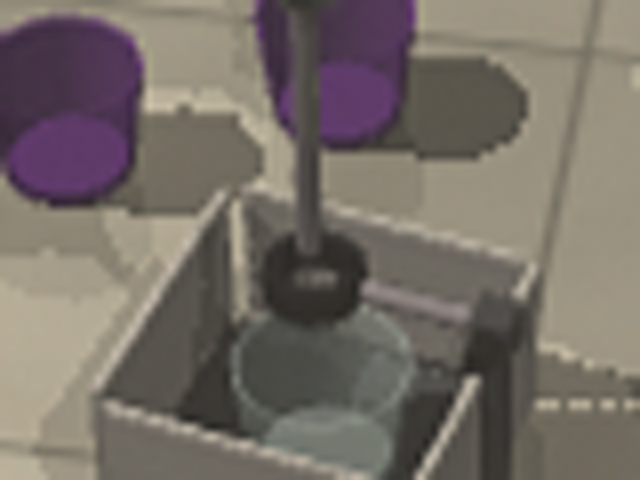

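Run:
```python
from h import *
import cv2
s=dict(np.load("pics/side5.npz")); im=s["pixels"][:,:,::-1]
cv2.imwrite("pics/s5c.png",cv2.resize(np.ascontiguousarray(im[190:225,245:285]),None,fx=16,fy=16,interpolation=cv2.INTER_CUBIC))
g=im[:,:,:].mean(2)
for v in (204,206,208,214,216): print(v,g[v,255:275].astype(int))
T=s["camera_from_world"]
def proj(p): c=T[:3,:3]@p+T[:3,3]; return s["fx"]*c[0]/c[2]+s["cx"], s["fy"]*c[1]/c[2]+s["cy"]
print(proj(np.array([.5768,.031,.115])),proj(np.array([.5768,.031,.121])),proj(np.array([.5768,.031,.2])),proj(np.array([.5748,.031,.115])))
```

```text
204 [120 112 110 128 160 160 155  87  72  66 116 131 130 130 131 131 131 131
 130 131]
206 [106  81 101 101 100 100 106  86  73  68 109 127 157 173 163 142 140 129
 130 131]
208 [135  82  80  85 104 105 105  88  75  71  78 105 105 102 104 108 113 117
 127 156]
214 [134  85  63  50  50  46  57  82  81 102 103 102  58  50  47  48 103 102
 102 104]
216 [142 105  83  46  48  50  51  53  54  55  53  54  47  46  45 119 136 135
 136 133]
(np.float64(263.62932806989295), np.float64(212.3546700903744)) (np.float64(263.5671239383609), np.float64(210.91161348193876)) (np.float64(262.71044367181315), np.float64(191.03772264044824)) (np.float64(264.2793645000307), np.float64(212.42546295527248))
```

View pics/s5c.png

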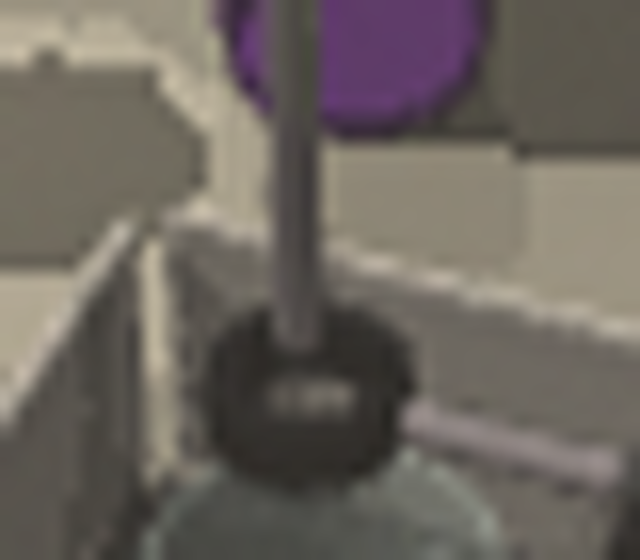

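The wrist view puts the ring within 0.5 to 1 mm of the probe. The side view shows the shaft at x=297 against the ring centre at 307 (16x crop), so the probe is about 1.9 mm too far in +x. I'll shift it 1.2 mm as a compromise and lower it.

Run:
```python
from cell import r
from h import *
r.move_linear([.5746,.0306,.274],vel=.03); f0=np.array(r.current_contact_force())
r.move_linear([.5746,.0306,.185],vel=.05); r.sleep(.5)
print(np.round(np.array(r.current_contact_force())-f0,2),np.round(r.current_tool_pos(),4),r.current_opening())
wsave(r,"6"); save("side","6"); print(r.current_t())
import cv2
a=cv2.imread("pics/wrist6.png"); cv2.imwrite("pics/w6c.png",cv2.resize(a[150:300,205:355],None,fx=4,fy=4,interpolation=cv2.INTER_CUBIC))
a=cv2.imread("pics/side6.png"); cv2.imwrite("pics/s6c.png",cv2.resize(a[180:265,225:310],None,fx=7,fy=7,interpolation=cv2.INTER_CUBIC))
```

```text
[ 0.66 -0.08 -1.17] [0.5746 0.0306 0.185 ] 0.22517006072234366
34.325
```

View pics/w6c.png

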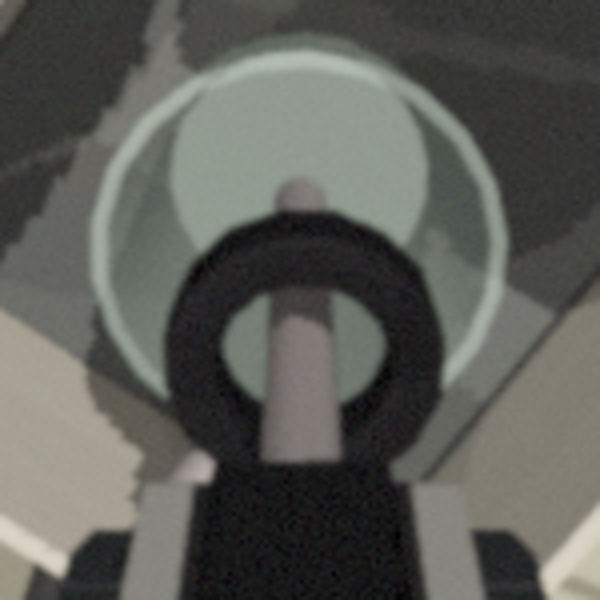

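View pics/s6c.png

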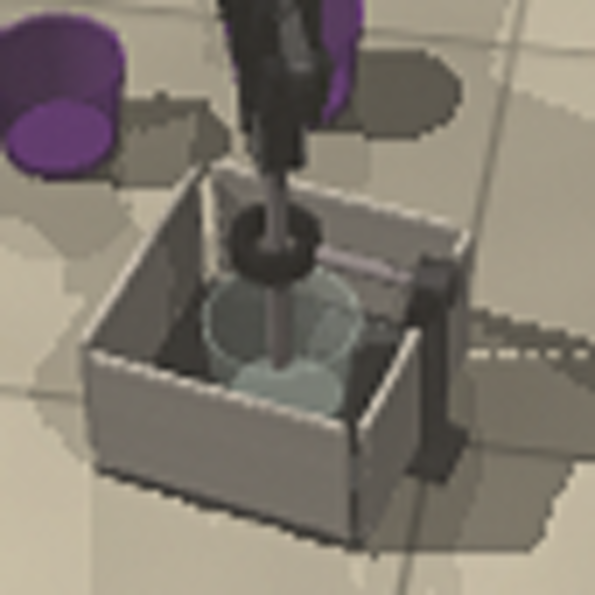

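Run:
```python
from h import *
w=dict(np.load("pics/wrist6.npz")); f=lambda x,y:(205+x/4-.4,150+y/4-.4)
tx=np.array([np.cos(.41),np.sin(.41),0]); ty=np.array([np.sin(.41),-np.cos(.41),0]); T=np.array([.5746,.0306,.185])
pr=lambda n,x:print(n,np.round(x,4),"tool",np.round([(x-T)@tx,(x-T)@ty],4))
pr("ring",atz(w,*f(304,286),.115)-.012*tx)
for y in (380,410,440): pr("shaft",dep(w,*f(302,y))-.005*tx)
for y in (190,200): pr("lower shaft",dep(w,*f(300,y))-.005*tx)
for z in (.02,.03,.04): pr("tip z%g"%z,atz(w,*f(300,178),z)-.005*tx)
s=dict(np.load("pics/side6.npz")); T=s["camera_from_world"]
for z in (.022,.032,.042):
  c=T[:3,:3]@np.array([.575,.031,z])+T[:3,3]; print(z,(s["fx"]*c[0]/c[2]+s["cx"]-225)*7,(s["fy"]*c[1]/c[2]+s["cy"]-180)*7)
```

```text
ring [0.577  0.0312 0.115 ] tool [0.0024 0.0004]
shaft [0.5751 0.0307 0.1261] tool [0.0005 0.0001]
shaft [0.5745 0.0304 0.134 ] tool [-0.0001  0.0001]
shaft [0.5756 0.0309 0.1447] tool [0.001  0.0001]
lower shaft [0.5759 0.0314 0.0432] tool [ 0.0016 -0.0002]
lower shaft [0.5764 0.0316 0.051 ] tool [ 0.002  -0.0002]
tip z0.02 [0.5718 0.0297 0.02  ] tool [-0.0029 -0.0003]
tip z0.03 [0.5745 0.0308 0.03  ] tool [ 0.     -0.0003]
tip z0.04 [0.5772 0.032  0.04  ] tool [ 0.0029 -0.0002]
0.022 280.7329935504616 375.8556650943583
0.032 280.090414852992 360.5012151914688
0.042 279.44143044388665 344.9937004907806
```

Run:
```python
from cell import r
print(r.current_t(),max(abs(v) for v in r.current_qvel())); r.hand_in()
```

```text
34.325 0.0016446306656632706
the job is handed in; nothing more can be done
```

I handed the job in at 34.3 s of the 72 s allowed. No verdict came back, so the result rests on my own checks below.

I raised the right, far and left panels to their stops with the closed fingers. Then I lifted the probe out of its block and lowered it through the guide ring. It is still held over the clear beaker; I did not touch the purple look-alikes.

**Last checks:**
- **Panels:** all three show upright in the side view.
- **Tip height:** about z = 0.030 to 0.033 m, which is 18 to 21 mm above the beaker floor.
- **Stillness and uprightness:** the arm is still. The shaft measured within about 0.01 rad of vertical.
- **Contact:** the force readings changed by only about 1 N during the descent, about the size of their usual scatter. No touching shows in the pictures. Neither would reveal a very light touch.
- **Bystanders:** I did not measure their positions again at the end. The arm did not go near any of them.

**Where the checks disagreed:** the side view shows the shaft centred in the ring, while the wrist view puts it 1 to 2 mm off along the tool's x direction. Either value is inside the 4 mm allowed.

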